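Slide a plate under the bridge of a drill jig

ROBOT

A 6-joint arm with a two-finger parallel gripper is mounted at the origin on a cart in front of the work surface, level with it; the furniture and walls round the work are solid. World frame = base frame: x ahead of the robot, y to its left, z up, the work surface at z = 0. Lengths are in m, angles in degrees, forces in N, time in s.
With the tool pointing down it reaches from about 0.3 to 0.95 m from the base axis. Payload 3.1 kg.
Tool frame: the origin (TCP) lies at the very end of the fingers, on their centre line; the grasp point (between the pads) lies 19 mm behind it (manip.grip_point_offset is the distance from the TCP to the grasp point, in m); z points along the fingers, y is the line along which they close (so a half turn about z gives the same grasp; the last joint's range is limited). The gripper opens to 85 mm and grips with 20 to 120 N. Pads are 22 mm wide; open, the fingers measure 114 mm over their backs; the gripper's body (76 mm by 85 mm) begins 54 mm behind the grasp point. The pads swing forward as they close: fully open they stand 13 mm farther back than shut.
Start: joints at [59.891, 17.653, 93.61, -0, 68.738, -3.994], TCP at [0.275, 0.561, 0.196] pointing down, gripper open.
Joint ranges: [-175.34, 175.34], [-45.06, 112.39], [2.9, 150.54], [-68.45, 248.45], [3.09, 151.38], [-168.51, 168.51]. Speed limits (degrees/s): [159.86, 159.86, 180, 180, 180, 180].

INTERFACE

Orientations are given as a 3x3 rotation matrix whose columns are the frame's x, y, z axes.
In Python, from cell import manip, telemetry, cams, job_done gives the robot as it stands. The module is installed in compiled form; this text tells all that it offers. Calls block until the motion is done:
- manip.move_ptp(position, orientation): joint-space move of the TCP to a pose.
- manip.move_straight(position, feed=0.15, frame=None, stop_force=None): straight line of the TCP; frame=None keeps the orientation; feed is the mean speed in m/s. With stop_force (N) it stops when the force on the tool has changed by that much, and returns True; else False.
- manip.goto_joints(angles): joint-space move.
- manip.grip(opening, force=None): finger opening in m; force is the grip in N (None keeps the last); returns when the fingers have stopped.
- manip.sleep(seconds).
- manip.solve_ik(position, orientation): joint angles nearest the present ones, or None.
- telemetry.sense(): the state.
- cams.capture(name): name is "side" or "top" or "wrist"; returns the picture (384x512x3 uint8, red, green, blue); there is no depth.
- cams.get_calibration(name): a dict with "fx", "fy", "cx", "cy" (pixels), "rvec" (rotation vector, rad) and "tvec" (3), from world to camera coordinates, as OpenCV has them; the wrist camera has in their place "tool_from_camera" (4x4, takes a point from camera to tool coordinates, whose origin is the TCP and whose axes are the flange's). Camera axes: x right, y down, z forward; pixel columns grow to the right and rows downward; lengths in m; the calibration is good to about 2 mm. The wrist camera is an equidistant fisheye: a pixel r from the principal point sees the ray r / f radians off the axis. A picture is of the moment at which its call begins: read the wrist's pose just before it. get_calibration takes no time and is no camera call.
A pose or a line that the arm cannot do raises manip.IKError and nothing moves.
- job_done(): hands the job in; it is judged then, once.
The state is a dict: "time": time; "q": joint angles; "qvel": joint speeds; "tau": joint torques, N m; "eef_pos": TCP position; "ee_rot": TCP orientation; "contact_force": force on the tool from outside, world axes, zero at the start; "ft_torque": the same for the moment, N m; "finger_gap": finger opening in m; "gripper_force": force on a finger pad.
Only numpy, scipy, OpenCV 4.12 (cv2) and the standard library are available. Lean on these libraries where they do the work, as an engineer would, in place of code of your own. Each camera call takes 0.05 s, during which the arm holds its last target. There are 200 camera calls.

TASK

Load the loose aluminium plate into the drill jig: with the fingertips, push it along the bench, lengthwise through the jig's open mouth and under the low bridge, until its leading edge sits fully home against the end stop. Keep the plate flat on the bench all the way, never lifting or tipping it, and leave the other things on the bench where they are.

Things in the scene. Friction and masses are not known exactly. Their poses are not given: they have to be found in the camera images.
- plate: Loose flat aluminium plate, 120 mm long (its x), 100 mm wide (its y), 12 mm thick, about 0.4 kg, four small dark holes near its corners; the same either end first. It lies flat on the bench to the right of the jig, askew and not in line with it. Origin: centre of its underside (bench level); z up.
- jig: Drill jig fixed to the bench: two dark steel rails joined by a steel bridge, with an end stop. Origin: on the bench under the middle of the bridge; +x is the way the plate goes in (roughly world +y, to the robot's left), +y across, z up. With the plate home the plate's origin is at x +15 mm, y 0 in this frame and its rear edge at x -45 mm, sticking out of the mouth.
- jig_bridge (a point): Middle of the underside of the bridge, 15 mm above the bench (3 mm over the plate). The bridge spans 36 mm along jig x and 142 mm along jig y; its top is 23 mm up, the drill bush on its middle reaches 33 mm. Axes as the jig's.
- jig_stop (a point): Middle of the face of the dark end stop, 75 mm beyond the bridge's middle along jig x, 6 mm above the bench. The stop is a bar 142 mm wide, 16 mm deep, 20 mm tall. Axes as the jig's.
- jig_mouth (a point): Middle of the open mouth, 41 mm before the bridge's middle, 6 mm above the bench. The rails are 15 mm tall, 106 mm apart (3 mm beside the plate each side), outer faces 142 mm apart; from jig x -25 mm to the mouth they flare out to a gap of about 117 mm. Axes as the jig's.
- oil_stone: Bystander: grey sharpening stone, a slab 55x150x22 mm, too thick for the bridge. Origin: centre of its underside.
- loupe: Bystander: black eye loupe, 35 mm wide, 32 mm tall. Origin: centre of its underside.
- oil_bottle: Bystander: small yellow oil bottle, 25 mm wide, 62 mm tall. Origin: centre of its underside.
- screw_tin: Bystander: shallow open round tin of screws, 70 mm wide, 18 mm tall. Origin: centre of its underside.
- wheel_a: Bystander: brass clock wheel on its arbor, 52 mm wide, 22 mm tall. Origin: centre of its underside.
- pliers_blue: Bystander: pliers with blue handles, 154 mm long, lying flat. Origin: centre of its underside.
- small_hammer: Bystander: small hammer with a wooden handle, 190 mm long, lying flat. Origin: centre of its underside.

How it is judged (in metres and radians):
At the end, for the whole second after the job is handed in: The plate lies flat and at rest on the bench under the bridge, between the rails, lengthwise, its leading edge within 3 mm of the end stop (x of plate in the frame of jig between 0.012 and 0.018 m and y of plate in the frame of jig between -0.006 and 0.006 m and angle between the x axis of plate and the x axis of jig, either way round below 0.06 rad and angle between plate's own z axis and vertical below 0.03 rad and height (world z) of plate below 0.003 m and linear speed of plate below 0.01 m/s); the robot touches nothing.
It fails at once if the plate is lifted off the bench (origin more than 6 mm up) (height (world z) of plate above 0.006 m).
It fails at once if the plate is tipped (more than 0.08 rad) (angle between plate's own z axis and vertical above 0.08 rad).
It fails at once if a bystander is moved more than 20 mm (distance of any of oil_stone, loupe, oil_bottle, screw_tin, wheel_a, pliers_blue, small_hammer from where it was at the start of the episode above 0.02 m).
It also fails if it takes over 72 s, if anything falls off the work surface, if the arm or the gripper's body presses on something with over 40 N, if the wrist force passes 120 N, or if a joint passes its speed limit or range.

## Working session

There is one attempt and no reset: what is moved stays moved. The work goes in short steps, each a Python script; the robot and the scene stay as the last script left them, time stands still between calls to the robot, and variables do not carry over. Pictures are saved under pics/ and viewed, at most 10 in all, crops included, and the job is handed in when it is done.

```bash
mkdir -p pics
python3 - <<'E'
from cell import manip,telemetry,cams
import cv2,numpy as np
for n in("top","side"):
    im=cams.capture(n);cv2.imwrite(f"pics/{n}0.png",cv2.resize(im[:,:,::-1],(800,600),interpolation=cv2.INTER_CUBIC))
    np.save(f"pics/{n}0.npy",im)
    c=cams.get_calibration(n);R=cv2.Rodrigues(np.array(c["rvec"]))[0];print(n,c,(-R.T@np.array(c["tvec"]).ravel()).round(3))
print(cams.get_calibration("wrist"));print(telemetry.sense())
E
```

```text
top {'fx': 393.9769087398336, 'fy': 393.9769087398336, 'cx': 256.0037419654307, 'cy': 188.25741861597555, 'rvec': array([ 2.14586466, -2.09460192,  0.1789953 ]), 'tvec': array([0.04239629, 0.53930407, 0.99567691])} [0.35  0.039 1.077]
side {'fx': 390.9351133178018, 'fy': 390.9351133178018, 'cx': 251.41198163073778, 'cy': 185.05973365919286, 'rvec': array([ 0.13048228, -2.66840281,  1.53575897]), 'tvec': array([0.52608109, 0.02825672, 1.08175985])} [0.423 0.97  0.573]
{'fx': 297.3186396354542, 'fy': 297.3186396354542, 'cx': 256.78144291343085, 'cy': 190.92011281628425, 'tool_from_camera': array([[-1.81471588e-04, -9.58494935e-01, -2.85109501e-01,
         7.18450521e-02],
       [ 9.99999827e-01, -1.43020456e-05, -5.88416441e-04,
         3.13432998e-04],
       [ 5.59916529e-04, -2.85109558e-01,  9.58494771e-01,
        -1.76880077e-01],
       [ 0.00000000e+00,  0.00000000e+00,  0.00000000e+00,
         1.00000000e+00]])}
{'time': 0.1, 'q': array([ 5.98922044e+01,  1.76988971e+01,  9.36825528e+01,  2.98478377e-04,
        6.87379793e+01, -3.99374512e+00]), 'qvel': array([-0.01338964, -0.15853371, -0.09373533,  0.00895834,  0.03776002,
        0.03770657]), 'tau': array([-1.20089459e-03, -4.16405118e+01, -2.77646577e+01, -2.24277833e-04,
        3.94559276e-03, -1.25530920e-05]), 'eef_pos': array([0.27471072, 0.56047328, 0.19476601]), 'ee_rot': array([[-8.97918751e-01,  4.40159987e-01, -1.04981034e-03],
       [ 4.40161214e-01,  8.97916958e-01, -1.80077194e-03],
       [ 1.50014749e-04, -2.07903268e-03, -9.99997828e-01]]), 'contact_force': array([ 0.41351396, -0.4393324 , -0.15782168]), 'ft_torque': array([-0.02565606, -0.01571093, -0.00012625]), 'gripper_force': 0.0, 'finger_gap': 0.0855000950728461}
```

View pics/top0.png

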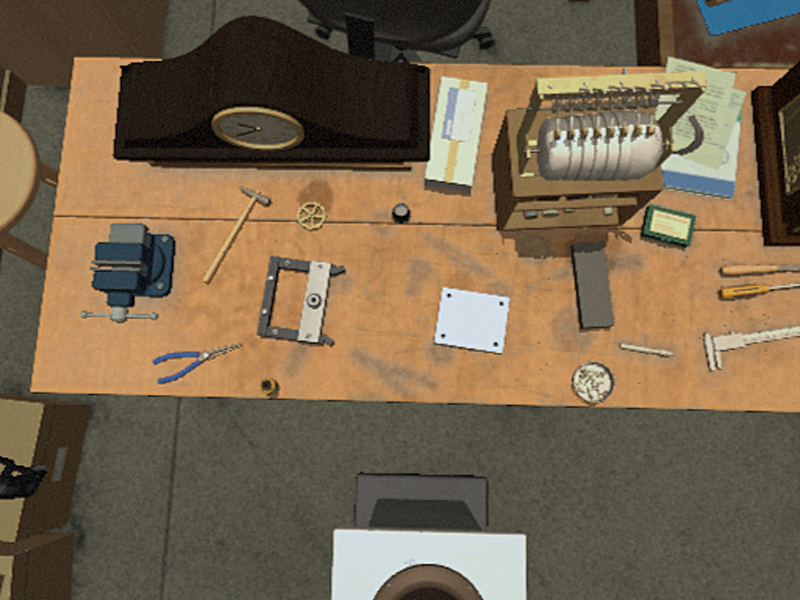

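View pics/side0.png

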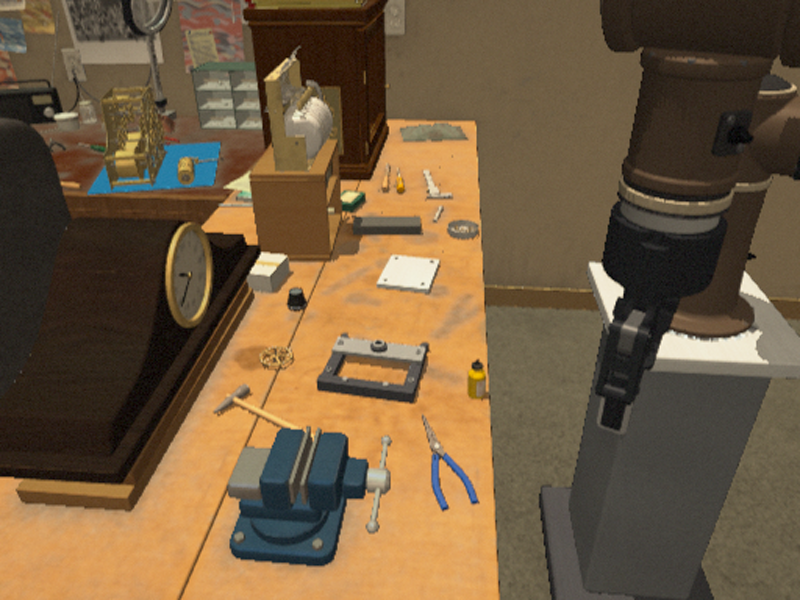

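The top view shows the plate with corners at about (443,288), (508,295), (503,353) and (435,346). The jig's bridge is centred at about (315,302), its stop bar is at x≈270 and its mouth faces right at x≈335. The side view agrees. I'll get rough positions, then take wrist views from nearby.

```bash
cat > h.py <<'E'
from cell import manip,telemetry,cams
import cv2,numpy as np
def topray(n,pts,z):
    c=cams.get_calibration(n);R=cv2.Rodrigues(np.array(c["rvec"]))[0];t=np.array(c["tvec"]).ravel();o=-R.T@t
    p=(np.asarray(pts,float)-[c["cx"],c["cy"]])/[c["fx"],c["fy"]]
    d=np.c_[p,np.ones(len(p))]@R
    return o+d*((z-o[2])/d[:,2])[:,None]
def wray(pts,pose):
    c=cams.get_calibration("wrist");T=c["tool_from_camera"];pos,R=pose
    p=(np.asarray(pts,float)-[c["cx"],c["cy"]])/c["fx"];r=np.linalg.norm(p,axis=1)
    d=np.c_[p*(np.sin(r)/r)[:,None],np.cos(r)]
    return pos+R@T[:3,3],d@(R@T[:3,:3]).T
def wpt(pts,z,pose):
    o,d=wray(pts,pose);return o+d*((z-o[2])/d[:,2])[:,None]
def wproj(P,pose):
    c=cams.get_calibration("wrist");T=c["tool_from_camera"];pos,R=pose
    q=(np.asarray(P)-pos)@R;q=(q-T[:3,3])@T[:3,:3]
    th=np.arctan2(np.linalg.norm(q[:,:2],axis=1),q[:,2]);u=q[:,:2]/np.linalg.norm(q[:,:2],axis=1)[:,None]
    return u*(th*c["fx"])[:,None]+[c["cx"],c["cy"]]
def shot(name):
    s=telemetry.sense();im=cams.capture("wrist");pose=(s["eef_pos"],s["ee_rot"])
    np.savez(f"pics/{name}.npz",im=im,pos=pose[0],R=pose[1]);return im,pose
def white(im):
    h=cv2.cvtColor(im,cv2.COLOR_RGB2HSV);return ((h[...,2]>190)&(h[...,1]<45)).astype(np.uint8)
def rot(a):  # tool down, tool y axis at world angle a (deg)
    a=np.radians(a);y=np.array([np.cos(a),np.sin(a),0]);z=np.array([0,0,-1.]);return np.c_[np.cross(y,z),y,z]
E
python3 - <<'E'
from h import *
S=1.5625
pl=topray("top",np.array([(443,288),(508,295),(503,353),(435,346)])/S,.012)
print("plate",pl.round(3),np.linalg.norm(np.diff(pl,axis=0),axis=1))
print("jig bridge corners",topray("top",np.array([(309,261),(330,263),(322,345),(300,343)])/S,.023).round(3))
print("bush",topray("top",np.array([(314,300)])/S,.033).round(3))
print("stop bar corners",topray("top",np.array([(271,257),(280,258),(270,338),(259,336)])/S,.02).round(3))
print("byst",topray("top",np.array([(402,213),(592,284),(593,384),(312,216),(270,387),(268,200),(240,346)])/S,.01).round(3))
E
```

```text
plate [[ 0.558 -0.019  0.012]
 [ 0.548 -0.134  0.012]
 [ 0.446 -0.124  0.012]
 [ 0.455 -0.007  0.012]] [0.11457774 0.10240829 0.11780062]
jig bridge corners [[0.599 0.218 0.023]
 [0.596 0.18  0.023]
 [0.451 0.188 0.023]
 [0.454 0.226 0.023]]
bush [[0.527 0.204 0.033]]
stop bar corners [[0.605 0.286 0.02 ]
 [0.604 0.27  0.02 ]
 [0.461 0.278 0.02 ]
 [0.464 0.298 0.02 ]]
byst [[ 0.694  0.056  0.01 ]
 [ 0.571 -0.282  0.01 ]
 [ 0.397 -0.278  0.01 ]
 [ 0.685  0.219  0.01 ]
 [ 0.378  0.275  0.01 ]
 [ 0.714  0.3    0.01 ]
 [ 0.447  0.332  0.01 ]]
```

Run:
```python
from h import *
for a in(0,180):
    for p in([.51,-.16,.05],[.52,.15,.02],[.51,.0,.32]):print(a,p,manip.solve_ik(np.array(p),rot(a)))
a=0 if manip.solve_ik(np.array([.51,-.16,.05]),rot(0)) is not None else 180
for k,p in enumerate([[.51,.08,.28],[.51,-.12,.28]]):
    manip.move_ptp(np.array(p),rot(a));manip.sleep(.3)
    im,po=shot(f"w{k}");cv2.imwrite(f"pics/w{k}.png",cv2.resize(im[:,:,::-1],(800,600),interpolation=cv2.INTER_CUBIC))
print(telemetry.sense()["time"])
```

```text
0 [0.51, -0.16, 0.05] [-2.20860406e+01  1.87110549e+01  1.11541599e+02 -2.54444375e-14
  4.97473464e+01 -2.20860406e+01]
0 [0.52, 0.15, 0.02] [ 1.14806040e+01  2.21567670e+01  1.11191553e+02 -2.54444375e-14
  4.66516803e+01  1.14806040e+01]
0 [0.51, 0.0, 0.32] [-4.89293799e+00 -5.89627857e-01  1.00154259e+02 -2.54444375e-14
  8.04353686e+01 -4.89293799e+00]
180 [0.51, -0.16, 0.05] [-2.20860406e+01  1.87110549e+01  1.11541599e+02 -2.54444375e-14
  4.97473464e+01  1.57913959e+02]
180 [0.52, 0.15, 0.02] None
180 [0.51, 0.0, 0.32] None
3.575
```

View pics/w0.png

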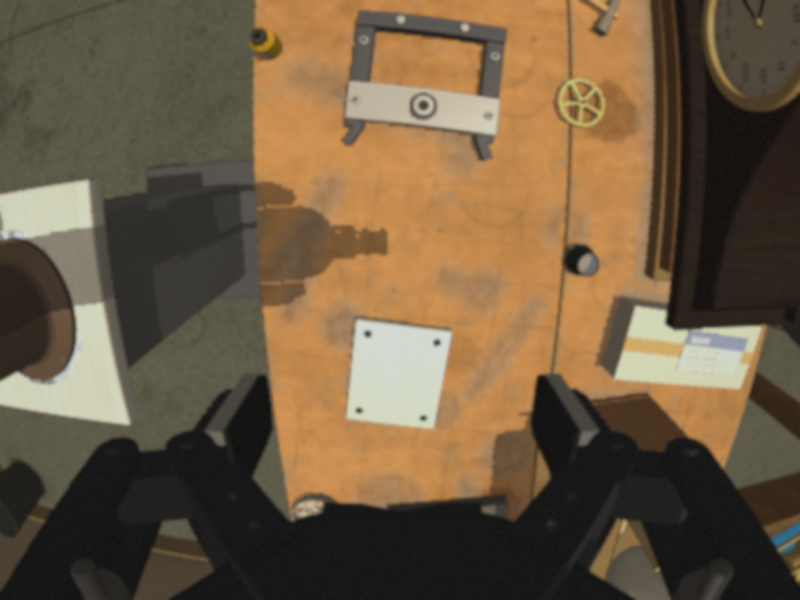

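View pics/w1.png

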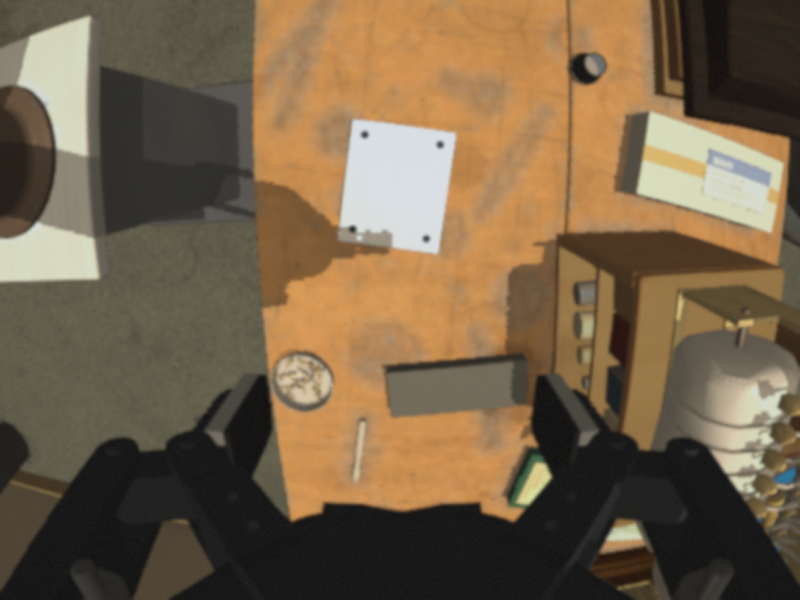

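The wrist views show both parts clearly. In w0 the plate corners are (357,318), (451,330), (434,429) and (346,418), and the bridge corners are (350,81), (500,98), (495,137) and (345,117), with the bush at (424,105). In w1 the plate corners are (352,119), (456,132), (438,254) and (339,240). Next I triangulate these.

```bash
cat >> h.py <<'E'
def load(n):
    d=np.load(f"pics/{n}.npz");return d["im"],(d["pos"],d["R"])
def tri(rays):
    A=0;b=0
    for o,d in rays:
        d=d/np.linalg.norm(d);M=np.eye(3)-np.outer(d,d);A=A+M;b=b+M@o
    return np.linalg.solve(A,b)
def platefit(P):  # 4 corners FL(near robot),FR,RR,RL -> centre, heading deg, sides
    P=np.asarray(P)[:,:2];d=(P[0]-P[3])+(P[1]-P[2])
    return P.mean(0),np.degrees(np.arctan2(d[1],d[0])),np.linalg.norm(P-np.roll(P,1,0),axis=1)
E
python3 - <<'E'
from h import *
S=1.5625
c0=np.array([(357,318),(451,330),(434,429),(346,418)])/S;c1=np.array([(352,119),(456,132),(438,254),(339,240)])/S
_,p0=load("w0");_,p1=load("w1")
r0=wray(c0,p0);r1=wray(c1,p1)
print("tri plate",np.array([tri([(r0[0],r0[1][i]),(r1[0],r1[1][i])]) for i in range(4)]).round(4))
for c,p in((c0,p0),(c1,p1)):
    print([np.round(v,4) for v in platefit(wpt(c,.012,p))])
b=np.array([(350,81),(500,98),(495,137),(345,117)])/S
B=wpt(b,.023,p0);print("bridge",B.round(4),B.mean(0),np.linalg.norm(B-np.roll(B,1,0),axis=1))
print("bush",wpt(np.array([(424,104)])/S,.033,p0))
rb=wray(np.array([(424,104)])/S,p0)
t=topray("top",np.array([(314,300)])/S,0)[0];o=np.array([.35,.039,1.077])
print("bush tri",tri([(rb[0],rb[1][0]),(o,t-o)]))
s=wpt(np.array([(400,19),(464,27)])/S,.02,p0);d=s[1]-s[0];print("stop screws",s.mean(0),np.degrees(np.arctan2(-d[0]*-1,-d[1]*-1)))
for a,bb in((0,1),(3,2)):
    d=B[a]-B[bb];print("jig yaw",np.degrees(np.arctan2(d[1],d[0]))-90)
E
```

```text
tri plate [[ 0.4644 -0.0022  0.007 ]
 [ 0.5623 -0.0147  0.0085]
 [ 0.5472 -0.1339  0.0105]
 [ 0.4493 -0.1201  0.01  ]]
[array([ 0.5059, -0.0664]), np.float64(82.6636), array([0.1196, 0.0968, 0.1204, 0.0995])]
[array([ 0.5059, -0.0678]), np.float64(82.844), array([0.1178, 0.0988, 0.1197, 0.0975])]
bridge [[0.4633 0.2319 0.023 ]
 [0.602  0.2177 0.023 ]
 [0.5975 0.1801 0.023 ]
 [0.4587 0.1976 0.023 ]] [0.53036375 0.20681421 0.023     ] [0.03460949 0.13937774 0.03784883 0.13985909]
bush [[0.53073721 0.20796361 0.033     ]]
bush tri [5.32643067e-01 2.10504009e-01 3.81211649e-04]
stop screws [0.5390217  0.29034933 0.02      ] 96.33880098435773
jig yaw 84.15310673715035
jig yaw 82.82106996800266
```

The plate is nearly parallel to the jig, about 1° off, and sits about 6 mm to its −y side. The measured sizes match the text. I'll push the rear edge with two fingertips, drifting sideways to centre it, and stop short of the mouth to look again.

```bash
cat >> h.py <<'E'
J=np.array([.5304,.2070]);YAW=83.7
ux=np.array([np.cos(np.radians(YAW)),np.sin(np.radians(YAW))]);uy=np.array([-ux[1],ux[0]])
def jw(x,y,z):return np.r_[J+x*ux+y*uy,z]
def wj(p):d=np.asarray(p)[...,:2]-J;return np.stack([d@ux,d@uy],-1)
RJ=rot(YAW-90)
def st(m):
    s=telemetry.sense();print(m,"t",round(s["time"],2),"tcp jig",wj(s["eef_pos"]).round(4),"z",round(s["eef_pos"][2],4),"F",np.round(s["contact_force"],1))
E
python3 - <<'E'
from h import *
pc=wj([.5059,-.067]);print(pc)
x0=pc[0]-.06-.011-.018
manip.grip(.05)
manip.move_ptp(jw(x0,pc[1],.06),RJ)
manip.move_straight(jw(x0,pc[1],.02),feed=.08);st("above")
print(manip.move_straight(jw(x0,pc[1],-.012),feed=.015,stop_force=4));st("touch")
z=telemetry.sense()["eef_pos"][2]+.003
manip.move_straight(jw(x0,pc[1],z),feed=.03);st("up")
open("z.txt","w").write(str(z))
E
```

```text
[-0.27503379 -0.00571516]
above t 5.56 tcp jig [-0.364  -0.0057] z 0.0198 F [ 0.8 -0.1  0.1]
False
touch t 7.84 tcp jig [-0.3641 -0.0058] z -0.0119 F [0.2 0.2 0.3]
up t 8.09 tcp jig [-0.3641 -0.0061] z -0.0086 F [-0.9 -0.2  0.9]
```

Run:
```python
from h import *
print(telemetry.sense()["finger_gap"])
p=telemetry.sense()["eef_pos"]
print(manip.move_straight(np.r_[p[:2],-.017],feed=.02,stop_force=4));st("touch")
im,po=shot("w2");cv2.imwrite("pics/w2.png",cv2.resize(im[:,:,::-1],(800,600)))
```

```text
0.05003289314651529
False
touch t 8.64 tcp jig [-0.3641 -0.0059] z -0.0173 F [ 0.4 -0.3  0.9]
```

View pics/w2.png

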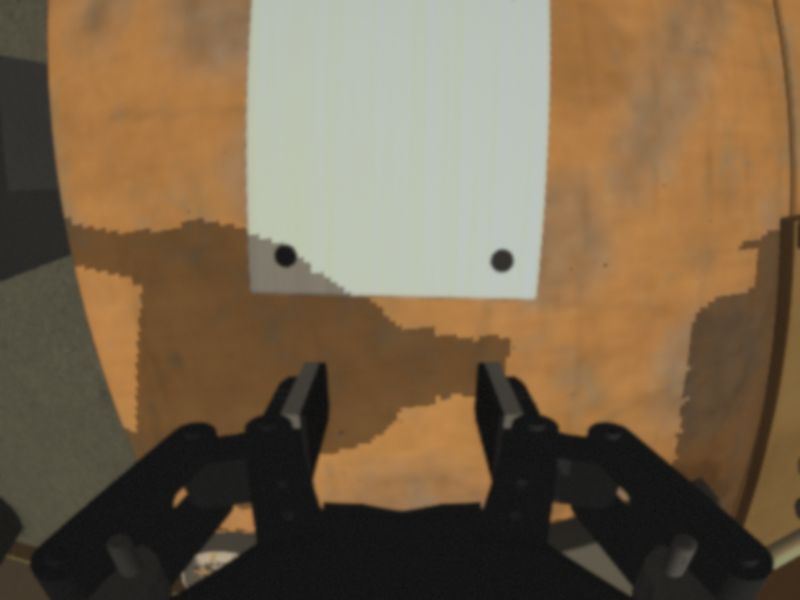

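The view shows the plate's rear edge at row ≈297, square to the fingers. The fingertips' front inner corners are at about (328,362) and (477,362). No bench contact yet, so I'll work out the tip height from these pixels.

Run:
```python
from h import *
_,po=load("w2")
for h in(0,.006,.012,.018,.024,.03):
    P=np.array([po[0]+po[1]@np.array([.011,s*.025,-h]) for s in(-1,1)])
    print(h,(wproj(P,po)*1.5625).round(0).tolist())
c=np.array([(250,293),(536,299)])/1.5625;print("plate rear corners",wj(wpt(c,.012,po)).round(4))
c=np.array([(286,255),(502,260)])/1.5625;print("holes",wj(wpt(c,.012,po)).round(4))
p=po[0]
print(manip.move_straight(np.r_[p[:2],-.024],feed=.012,stop_force=3));st("touch")
```

```text
0 [[338.0, 319.0], [461.0, 319.0]]
0.006 [[336.0, 324.0], [463.0, 324.0]]
0.012 [[334.0, 330.0], [465.0, 330.0]]
0.018 [[331.0, 335.0], [467.0, 335.0]]
0.024 [[329.0, 341.0], [469.0, 341.0]]
0.03 [[327.0, 348.0], [471.0, 348.0]]
plate rear corners [[-0.3336  0.0452]
 [-0.3357 -0.0527]]
holes [[-0.3205  0.0314]
 [-0.3223 -0.0399]]
False
touch t 9.43 tcp jig [-0.3641 -0.0059] z -0.024 F [-0.8  0.1  0.4]
```

Run:
```python
from h import *
im=cams.capture("side")
c=cams.get_calibration("side");p=telemetry.sense()["eef_pos"]
P=np.array([np.r_[p[:2],0],p]);uv=cv2.projectPoints(P,c["rvec"],c["tvec"],np.array([[c["fx"],0,c["cx"]],[0,c["fy"],c["cy"]],[0,0,1]]),None)[0].reshape(-1,2);print(uv)
u,v=uv[0].astype(int);x,y=u-64,v-64
print(x,y);cv2.imwrite("pics/s1.png",cv2.resize(im[y:y+96,x:x+128,::-1],(800,600),interpolation=cv2.INTER_CUBIC))
```

```text
[[266.4159998  163.04890734]
 [266.34643109 169.61070129]]
202 99
```

View pics/s1.png

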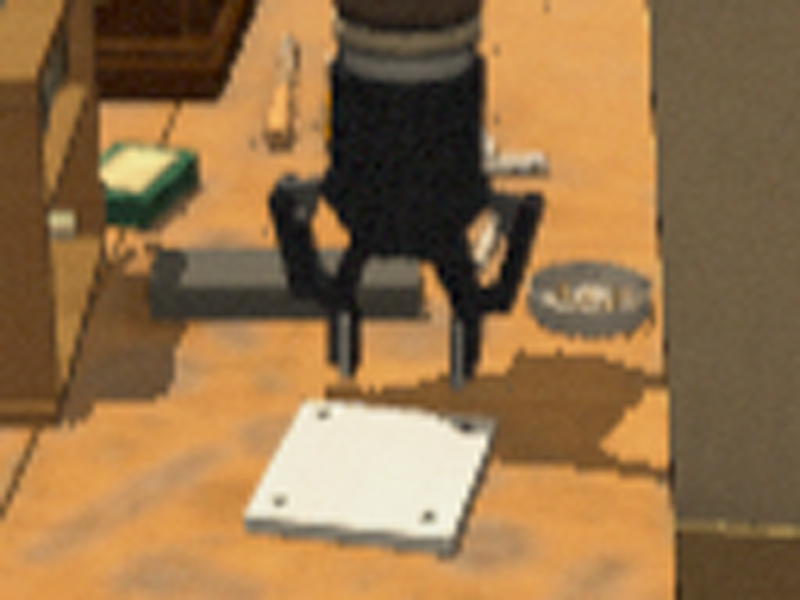

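In the side crop the tips end at about (400,385), roughly 9 mm above the bench. At this opening they stand about 33 mm behind the nominal TCP. I'll keep lowering under force guard to find the bench.

Run:
```python
from h import *
p=telemetry.sense()["eef_pos"]
print(manip.move_straight(np.r_[p[:2],-.042],feed=.012,stop_force=4));st("touch")
z=telemetry.sense()["eef_pos"][2]+.004
manip.move_straight(np.r_[p[:2],z],feed=.03);st("up")
open("z.txt","w").write(str(z))
```

```text
True
touch t 10.57 tcp jig [-0.3641 -0.0059] z -0.0384 F [-0.7 -0.6  4.8]
up t 10.88 tcp jig [-0.3641 -0.006 ] z -0.0343 F [0.9 0.4 0.4]
```

Run:
```python
from h import *
z=float(open("z.txt").read())
print(manip.move_straight(jw(-.335,-.006,z),feed=.03,stop_force=2.5));st("contact")
x=wj(telemetry.sense()["eef_pos"])[0]
manip.move_straight(jw(x+.155,-.001,z),feed=.05);st("pushed")
im,po=shot("w3");cv2.imwrite("pics/w3.png",cv2.resize(im[:,:,::-1],(800,600),interpolation=cv2.INTER_CUBIC))
```

```text
False
contact t 12.0 tcp jig [-0.3349 -0.006 ] z -0.0344 F [-0.4 -1.3 -0.7]
pushed t 15.26 tcp jig [-0.1799 -0.001 ] z -0.0344 F [ 0.2 -2.7  0.3]
```

View pics/w3.png

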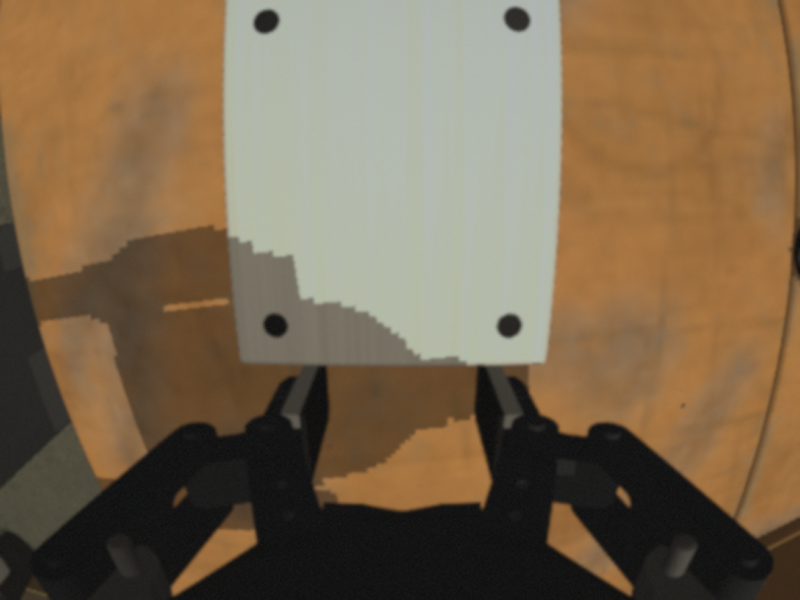

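The fingertips touch the plate's rear edge at row ≈362, and it sits square to them: rear corners (241,362) and (546,362), front holes (266,21) and (517,19). The jig is out of view, so I'll back off and rise to see both together.

Run:
```python
from h import *
_,po=load("w3");S=1.5625
print("rear",wj(wpt(np.array([(241,362),(546,362)])/S,.012,po)).round(4),"holes",wj(wpt(np.array([(266,21),(517,19),(509,325),(275,325)])/S,.012,po)).round(4))
z=float(open("z.txt").read())
manip.move_straight(jw(-.20,-.001,z),feed=.1)
manip.move_straight(jw(-.15,-.001,.19),feed=.15);manip.sleep(.3)
im,po=shot("w4");cv2.imwrite("pics/w4.png",cv2.resize(im[:,:,::-1],(800,600),interpolation=cv2.INTER_CUBIC));st("look")
```

```text
rear [[-0.1676  0.0496]
 [-0.1673 -0.048 ]] holes [[-0.0635  0.0367]
 [-0.0636 -0.0347]
 [-0.1546 -0.0346]
 [-0.1547  0.0368]]
look t 17.69 tcp jig [-0.1501 -0.0009] z 0.1897 F [-0.6  1.3  1.3]
```

View pics/w4.png

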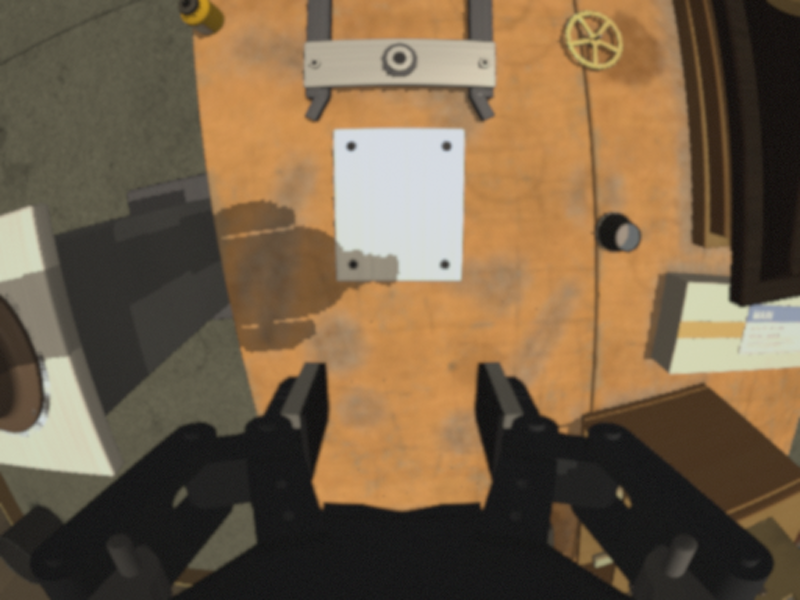

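The view shows everything in line. The bush at (399,59), the rail tips' middle at ≈399.5 and the plate's front and rear middles at ≈399 all share the tool's centre column. I'll push in, with a force guard for the last stretch.

Run:
```python
from h import *
_,po=load("w4");S=1.5625
print("bush",wj(wpt(np.array([(399,58)])/S,.033,po)).round(4),"bridge",wj(wpt(np.array([(306,42),(495,42),(494,87),(306,87)])/S,.023,po)).round(4),"plate",wj(wpt(np.array([(334,129),(464,128),(462,280),(337,280)])/S,.012,po)).round(4))
z=float(open("z.txt").read())
manip.move_straight(jw(-.205,-.001,.0),feed=.2)
manip.move_straight(jw(-.205,-.001,z),feed=.06);st("down")
print(manip.move_straight(jw(-.09,-.001,z),feed=.05,stop_force=20));st("in")
for k in range(1):
    print(manip.move_straight(jw(-.045,-.001,z),feed=.02,stop_force=9));st("home?")
```

```text
bush [[-0.0002  0.0005]] bridge [[ 0.0175  0.0692]
 [ 0.0172 -0.0701]
 [-0.0182 -0.069 ]
 [-0.018   0.0689]] plate [[-0.05    0.0497]
 [-0.0494 -0.0482]
 [-0.168  -0.049 ]
 [-0.168   0.05  ]]
down t 19.56 tcp jig [-0.205  -0.0009] z -0.0347 F [0.  0.1 0.1]
False
in t 22.01 tcp jig [-0.0901 -0.001 ] z -0.0344 F [ 0.9 -3.   1.8]
True
home? t 23.62 tcp jig [-0.0556 -0.0006] z -0.0347 F [ 1.3 -0.2  0.4]
```

Run:
```python
from h import *
z=float(open("z.txt").read())
print(manip.move_straight(jw(-.045,-.001,z),feed=.015,stop_force=14));st("again")
manip.move_straight(jw(-.09,-.001,z),feed=.08);st("back")
manip.move_straight(jw(-.09,-.001,.16),feed=.15);manip.sleep(.3)
im,po=shot("w5");cv2.imwrite("pics/w5.png",cv2.resize(im[:,:,::-1],(800,600),interpolation=cv2.INTER_CUBIC));st("look")
```

```text
True
again t 24.05 tcp jig [-0.0559  0.0006] z -0.0354 F [ 0.3 -1.5  1.1]
back t 24.62 tcp jig [-0.0905 -0.0011] z -0.0343 F [-0.4  0.3 -1.9]
look t 26.42 tcp jig [-0.0901 -0.0008] z 0.1596 F [ 0.4 -0.5 -0.1]
```

View pics/w5.png

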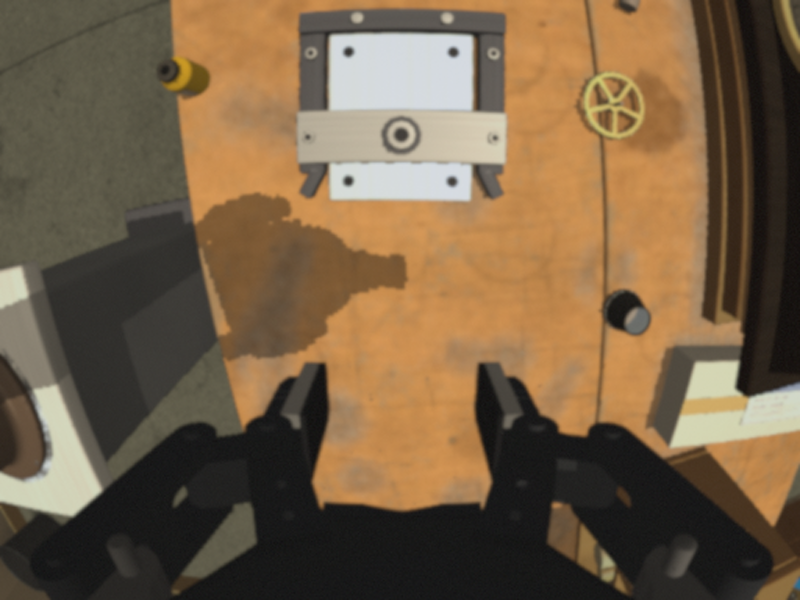

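The plate is under the bridge with its front edge at row ≈33, right against the stop bar. The holes are at (349,52), (453,52), (452,182) and (348,182), and the bush is at (401,134). After one numeric check I'll hand in.

Run:
```python
from h import *
from cell import job_done
_,po=load("w5");S=1.5625
w=lambda p,z:wj(wpt(np.array(p)/S,z,po))
h=w([(349,52),(453,52),(452,182),(348,182)],.012);b=w([(298,112),(506,112),(505,163),(298,162)],.023)
rel=h.mean(0)-b.mean(0);print(rel.round(4),b.mean(0).round(4),"rear",w([(331,200),(471,200)],.012).round(4))
if abs(rel[0]-.015)<.003 and abs(rel[1])<.004: print(job_done())
```

```text
[0.0139 0.0009] [0.0007 0.0001] rear [[-0.0441  0.0494]
 [-0.0436 -0.0485]]
the job is handed in; nothing more can be done
None
```

The plate is home in the jig and the job is handed in at about 26 s. The last wrist picture put the plate's centre at jig x +13.9 mm, y +0.9 mm, and the push stopped against something solid at the end stop. I took care not to touch the bystanders, but I did not re-measure where they stand.

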